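# Spray-coat a carved panel from the tool drawer

## Robot

A 6-joint arm with a two-finger parallel gripper is mounted at the origin on the work surface. World frame = base frame: x ahead of the robot, y to its left, z up, the work surface at z = 0. Lengths are in m, angles in rad, forces in N, time in s.
With the tool pointing down it reaches from about 0.2 to 0.875 m from the base axis. Payload 3.4 kg.
Tool frame: the origin (TCP) lies on the centre line of the jaws, within the pads' length; the fingertips stand 11 mm ahead of it and the grasp point (between the pads) lies 8 mm behind it; z points along the fingers, y is the line along which they close (so a half turn about z gives the same grasp; the last joint's range is limited). The gripper opens to 94 mm and grips with 3 to 60 N. Pads are 16 mm wide; open, the fingers measure 119 mm over their backs; the gripper's body (75 mm by 177 mm) begins 78 mm behind the grasp point.
Start: joints at [1.229, 0.276, 1.505, -0, 1.361, -0.121], TCP at [0.126, 0.561, 0.216] pointing down, gripper open.
Joint ranges: [-2.89, 2.89], [-0.75, 2.08], [0.22, 2.7], [-1.18, 4.32], [0.11, 2.71], [-2.7, 2.7]. Speed limits (rad/s): [2.57, 2.57, 3.14, 3.14, 3.14, 3.14].

## Interface

Orientations are given as a unit quaternion [w, x, y, z].
In Python, from plant import * gives the robot as it stands.
- The arm moves only by the tool send_rows, never from a script. Its argument "plan" is a list of rows, each a list of 5 numbers: the shift along the tool's x, y, z each as a share of 50 cm, from -1 to 1, then the turn about the tool's z as a share of 4 degrees, from -1 to 1, then the finger opening in mm, from 0 to 94. In form: [[x, y, z, roll, fingers], ...]. A call has 1 to 10 rows; each row shifts and turns the commanded pose from where the row before left it, along the tool's axes as they then stand; what a row does not reach is not made up. A row lasts 1/12 s, in which the tool goes at most 41.7 mm and 7.16 degrees, less where a joint would pass 70% of its speed; a pose out of reach is approached as far as the arm can. A call with a number of a shift or a turn outside -1 to 1 is refused whole. A call with a gripper value outside its range is refused whole. The fingers move at their own pace and stop on an object; "newtons" is the grip in N (left out, the last holds). Time passes only in rows, so rows that do not move let the fingers close. It gives the time, the measured TCP pose, the force, the opening and the grip force at its end, in the units of the state.
- get_state(): the state, without advancing time (a new reading comes with each control period).
- get_image(name): name is "side" or "top"; returns a dict with "img" (480x640x3 uint8, blue, green, red), "vertical_fov" (degrees; the focal length in pixels is half the picture's height over the tangent of half this angle, whatever the lens; pixels are square), "cx", "cy" (the principal point, pixels), "dist" ([k1, k2, p1, p2, k3] as OpenCV has them; the pictures are not rectified), "world_from_camera" (4x4, takes a point from camera to world coordinates). Camera axes: x right, y up, looking along -z (the intrinsics and any distortion apply to the point x, -y, -z); pixel columns grow to the right and rows downward; lengths in m; the calibration is good to about 2 mm. A picture is of the moment at which its call begins. There is no depth.
- finish_job(): hands the job in; it is judged then, once.
The state is a dict: "time_s": time; "qpos": joint angles; "qvel": joint speeds; "joint_torque": joint torques, N m; "eef_pos": TCP position; "orientation": TCP orientation; "ft_force": force on the tool from outside, world axes, zero at the start; "torque": the same for the moment, N m; "width": opening from 0.0 (shut) to 1.0 (fully open); "finger_force": force on a finger pad.
Only numpy, scipy, OpenCV 4.12 (cv2) and the standard library are available. Lean on these libraries where they do the work, as an engineer would, in place of code of your own. Each camera call takes 0.05 s, during which the arm holds its last target. There are 200 camera calls.

## Task

Pull the tool drawer open, take out the pale unfinished carved panel and set it down (do not drop it) carved face up in the middle of the green spray mat, its long side facing the nozzle; the dark panel stays in the drawer. Push the drawer fully shut so that no spray gets in, and only then press the red cap of the spray can all the way down and let it spring back up. Leave everything else on the bench where it is.

Things in the scene. Friction and masses are not known exactly. Their poses are not given: they have to be found in the camera images.
- tool_drawer0 (a joint): slide of the one drawer of a low brown wooden tool cabinet, in m: 0 fully shut, grows as the drawer is pulled out, stops at 0.19; light friction of a few N, stays where it is left. Where the cabinet stands, left or right of the bench, and its yaw vary. The cabinet is 270 deep, 290 wide, its top 103 above the bench
- tool_drawer0_handle (a point): middle of the drawer's brass bar handle: round bar 11 thick, 120 long, along this frame's y, 75 above the bench; moves with the drawer, which slides out along this frame's -x, towards the robot. The bar's axis is 35 in front of the dark drawer front (15 thick, its upper edge 15 above the axis). With the drawer shut the cabinet's top edge is 50 along +x from the axis and 28 higher
- drawer_floor (a point): point on the drawer's inner floor, midway across and 44 behind the inside of the drawer front (moves with the drawer, axes as the handle's; 100 along +x from the handle bar's axis, 30 above the bench); inside, the drawer is 225 long (x), 248 wide (y); its walls are 6 thick and 51 high above the floor, its front 60 high
- pale_panel: the pale, light-wood carved panel, 110 long (its x) by 48 wide (its y) by 24 thick (z), about 0.09 kg; origin at the centre of its underside, z out of the carved face; starts lying flat, carved face up, in the drawer, on the left or right of it, long side roughly along the drawer's travel; lifting it straight up clears the cabinet when the drawer is open by 0.15 to 0.19
- dark_panel: a dark walnut-brown carved panel of the same shape and size, beside the pale one in the drawer; to be left in the drawer
- mat_center (a point): centre of the top of the green spray mat (90 along this frame's x, 152 along its y), 24 above the bench, on the fixed spray stand's plywood board (280 by 220). +x points to the can, whose axis is 140 away; the panel's long side goes along y. Dark guards 6 thick stand along x at y = +-100, their tops 39 above the mat. The stand trades places with the cabinet; its yaw varies
- cap_top (a point): centre of the flat top of the red cylindrical spray cap, 36 in diameter and 22 high, on top of the blue spray can (58 in diameter, clamped upright on the stand, cannot move); the cap's top is 220 above the bench when up; a white nozzle on its side points to the mat. Pressing moves it straight down
- spray_cap (a joint): travel of the spray cap in m: 0 up, 0.008 all the way down; a spring pushes back with 2 N at the start and 7 N when fully down
- mallet: wooden joiner's mallet lying on the cabinet's top towards its rear, to be left: head 70 x 90 x 56 high, handle 28 thick, 260 long overall along its x, head centre at x = +80; origin on its underside
- varnish_jar: amber jar standing on the spray stand's board beside the can, 54 in diameter and 85 high; origin at the centre of its underside; to be left
- glue_bottle: white glue bottle standing on the bench between robot and work, 66 in diameter and 190 high; origin at the centre of its underside; to be left
- chess_box: closed wooden chess box, 164 x 124 x 74 high, on the left of the bench; origin at the centre of its underside; to be left
- gouge: carving gouge, 206 long along its x (blade to +x), 24 thick, lying on the right of the bench; origin at its underside, at the end of the handle next to the blade; to be left
- border_strip: carved border strip, 220 x 45 x 10, lying on the bench front right; origin at the centre of its underside; to be left
- tape_roll: yellow roll of tape lying flat, 100 outer diameter, 48 high, front left of the bench; origin at the centre of its underside; to be left

How it is judged:
By the outcome, as a careful person would: the job done as asked, in the order asked, and still so for the second after the job is handed in, with the robot touching nothing.
It also fails if it takes over 72 s, if anything falls off the work surface, if the arm or the gripper's body presses on something with over 40 N, if the wrist force passes 120 N, or if a joint passes its speed limit or range.

## Working session

There is one attempt and no reset: what is moved stays moved. The work goes in short steps, Python scripts to look and compute and a tool call to move; the robot and the scene stay as the last step left them, time stands still between calls to the robot, and variables do not carry over. Pictures are saved under pics/ and viewed, at most 11 in all, crops included, and the job is handed in when it is done.

Besides the shell and the picture viewer there is one more tool, called after "Emit:" by a JSON object that holds its "method" and its "body". send_rows: Moves the arm, as the interface text tells. Its arguments: {"type":"object","properties":{"plan":{"type":"array","items":{"type":"array","items":{"type":"number"}}},"newtons":{"type":"number"}},"required":["plan"]}

```bash
ls; mkdir -p pics
cat > h.py <<'E'
from plant import *
import numpy as np, cv2
def grab(n):
    d=get_image(n); im=d["img"]; h=im.shape[0]
    f=h/2/np.tan(np.radians(d["vertical_fov"])/2)
    K=np.array([[f,0,d["cx"]],[0,f,d["cy"]],[0,0,1.]])
    return im,K,np.array(d["dist"],float),np.array(d["world_from_camera"])
def ray(c,p):
    im,K,D,T=c
    u=cv2.undistortPoints(np.array(p,float).reshape(-1,1,2),K,D).reshape(-1,2)
    v=np.c_[u[:,0],-u[:,1],-np.ones(len(u))]@T[:3,:3].T
    return T[:3,3],v
def onz(c,p,z):
    o,v=ray(c,p); return o+v*((z-o[2])/v[:,2])[:,None]
def tri(c1,p1,c2,p2):
    o1,v1=ray(c1,[p1]); o2,v2=ray(c2,[p2]); v1=v1[0];v2=v2[0]
    s=np.linalg.lstsq(np.c_[v1,-v2],o2-o1,rcond=None)[0]
    a=o1+s[0]*v1;b=o2+s[1]*v2
    return (a+b)/2,np.linalg.norm(a-b)
E
python3 - <<'E'
from h import *
for n in("side","top"):
    c=grab(n); cv2.imwrite(f"pics/{n}0.png",c[0]); print(n,c[1].round(1).tolist(),c[2],c[3].round(3).tolist())
    np.savez(n+"0.npz",*c)
s=get_state();print(s)
E
```

```text
pics
side [[442.3, 0.0, 319.8], [0.0, 442.3, 234.4], [0.0, 0.0, 1.0]] [-0.05248439  0.          0.          0.          0.        ] [[0.93, 0.271, -0.248, 0.191], [-0.367, 0.684, -0.63, -0.769], [-0.001, 0.678, 0.735, 1.055], [0.0, 0.0, 0.0, 1.0]]
top [[534.9, 0.0, 322.2], [0.0, 534.9, 234.4], [0.0, 0.0, 1.0]] [-0.15822958  0.          0.          0.          0.        ] [[-0.005, 0.982, -0.19, 0.207], [-1.0, -0.01, -0.022, -0.018], [-0.024, 0.19, 0.981, 1.67], [0.0, 0.0, 0.0, 1.0]]
{'time_s': 0.1, 'qpos': array([ 1.22899967e+00,  2.76521096e-01,  1.50595107e+00,  2.11053356e-05,
        1.36067717e+00, -1.21021412e-01]), 'qvel': array([-0.0005951 , -0.00217101, -0.00320624,  0.00046168, -0.00065903,
       -0.00022492]), 'joint_torque': array([ 6.75454903e-04, -4.05457163e+01, -2.37778598e+01,  7.02033914e-02,
        2.99498462e-02, -5.20960896e-05]), 'eef_pos': array([0.12577237, 0.56060793, 0.21571939]), 'orientation': array([-1.88555867e-04,  1.10165733e-01,  9.93912926e-01, -7.55227768e-04]), 'ft_force': array([-0.97870432, -0.30968786,  0.37052028]), 'torque': array([-0.01739821, -0.02608034, -0.01528914]), 'finger_force': 0.0, 'width': 1.0022995474569683}
```

View pics/side0.png

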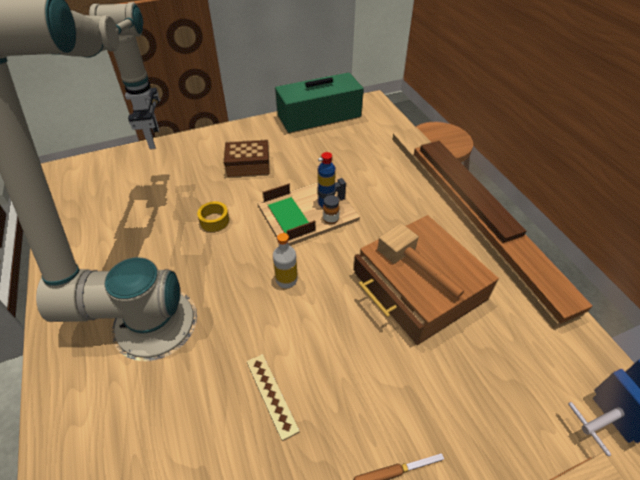

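View pics/top0.png

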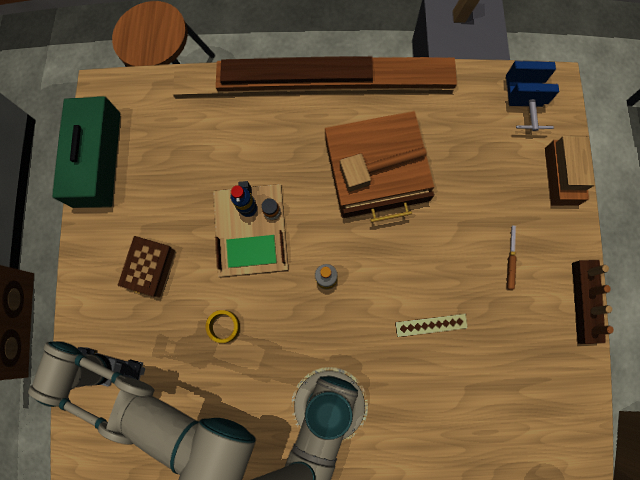

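The side view shows the handle from (362,282) to (394,314), the mat near (290,215) and the red cap at (326,158). In the top view the handle runs from (373,220) to (412,213), the mat is at (250,251), the red cap at (240,192) and the glue bottle at (326,276). I'll measure these with masks.

```bash
cat >> h.py <<'E'
def load(n):
    z=np.load(n); return [z[k] for k in z.files]
def big(m,roi=None):
    if roi:
        x0,y0,x1,y1=roi; q=np.zeros_like(m); q[y0:y1,x0:x1]=m[y0:y1,x0:x1]; m=q
    cs,_=cv2.findContours(m,cv2.RETR_EXTERNAL,cv2.CHAIN_APPROX_NONE)
    return max(cs,key=cv2.contourArea)
def hsv(c,lo,hi,roi=None):
    m=cv2.inRange(cv2.cvtColor(c[0],cv2.COLOR_BGR2HSV),np.array(lo),np.array(hi))
    if roi:
        x0,y0,x1,y1=roi; q=np.zeros_like(m); q[y0:y1,x0:x1]=m[y0:y1,x0:x1]; m=q
    return m
E
python3 - <<'E'
from h import *
S=load("side0.npz");T=load("top0.npz")
# mat
for c,r in((S,(250,180,330,250)),(T,(210,220,300,280))):
    k=big(hsv(c,(45,100,50),(75,255,255),r)); b=cv2.boxPoints(cv2.minAreaRect(k)); ctr=cv2.minAreaRect(k)[0]
    w=onz(c,k.reshape(-1,2),0.024)[:,:2]*1000
    R=cv2.minAreaRect(w.astype(np.float32)); print("mat",ctr,R)
# cap
for c,r in((S,(310,145,345,180)),(T,(225,180,260,205))):
    m=hsv(c,(0,150,60),(8,255,255),r)|hsv(c,(172,150,60),(180,255,255),r)
    k=big(m); print("cap",cv2.boundingRect(k),onz(c,[cv2.minAreaRect(k)[0]],.22))
# handle
for c,r in((S,(350,270,402,322)),(T,(362,200,420,230))):
    m=hsv(c,(18,90,60),(35,255,255),r); 
    x0,y0,x1,y1=r
    ys,xs=np.nonzero(m); print("h",len(xs),xs.min(),xs.max(),ys.min(),ys.max())
a=cv2.resize(S[0][140:340,240:420],None,fx=3.4,fy=3.0,interpolation=cv2.INTER_CUBIC)
b=cv2.resize(T[0][100:300,200:440],None,fx=3.3,fy=3,interpolation=cv2.INTER_CUBIC)
cv2.imwrite("pics/sz.png",cv2.resize(S[0][140:340,240:420],None,fx=3,fy=3,interpolation=cv2.INTER_CUBIC));cv2.imwrite("pics/tz.png",cv2.resize(T[0][100:300,200:440],None,fx=3,fy=3,interpolation=cv2.INTER_CUBIC))
E
```

```text
mat (287.8382263183594, 213.39707946777344) ((474.65509033203125, 239.3376922607422), (87.48591613769531, 145.1048126220703), 4.818647861480713)
mat (250.67327880859375, 250.732666015625) ((476.1369323730469, 243.66311645507812), (90.09465026855469, 152.33889770507812), 5.232795715332031)
cap (321, 152, 11, 12) [[0.60824047 0.23736723 0.22      ]]
cap (231, 185, 12, 13) [[0.61547825 0.25650974 0.22      ]]
h 358 352 396 273 320
h 247 362 412 200 225
```

View pics/sz.png

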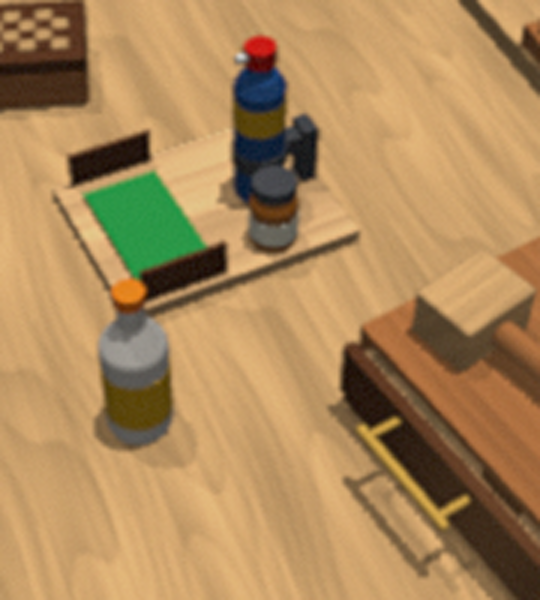

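View pics/tz.png

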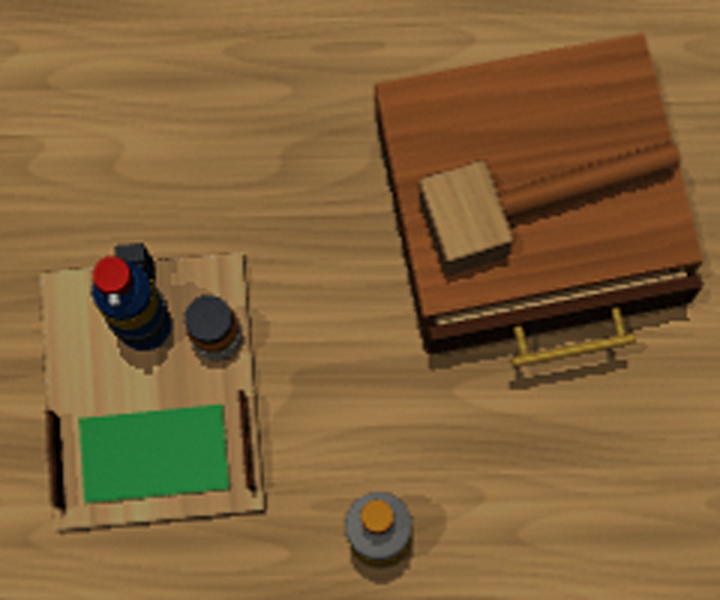

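The side crop shows bar ends at about (360,428) and (446,522). The top crop shows them at (515,362) and (634,339). The glue bottle is at (378,520) in the top crop. The mat and cap agree with each other (yaw about 5.2°). Next I'll triangulate the bar.

Run:
```python
from h import *
S=load("side0.npz");T=load("top0.npz")
L=tri(S,(240+360/3,140+428/3),T,(200+515/3,100+362/3));R=tri(S,(240+446/3,140+522/3),T,(200+634/3,100+339/3))
print(L,R,np.linalg.norm(L[0]-R[0]),(L[0]+R[0])/2)
w=onz(T,[(200+515/3,100+362/3),(200+634/3,100+339/3)],.075);print(w,w.mean(0)); d=w[0]-w[1];print(np.degrees(np.arctan2(-d[0],d[1])))
# cabinet top corners
w=onz(T,[(200+a/3,100+b/3) for a,b in((376,86),(643,35),(699,264),(430,318))],.103);print(w.round(3))
for i,j in((0,1),(3,2),(1,2),(0,3)):
    d=w[i]-w[j];print(np.linalg.norm(d),np.degrees(np.arctan2(d[1],d[0])))
print("cap",tri(S,(326,157),T,(237,191.3)))
print("glue",tri(S,(240+129/3,140+292/3),T,(200+377/3,100+515/3)))
```

```text
(array([ 0.55915403, -0.13392369,  0.07035786]), np.float64(0.0017385208384715722)) (array([ 0.5820489 , -0.25609598,  0.07632001]), np.float64(0.0043768259214680616)) 0.12444191575234835 [ 0.57060146 -0.19500983  0.07333894]
[[ 0.55726353 -0.13339506  0.075     ]
 [ 0.58017382 -0.25569831  0.075     ]] [ 0.56871868 -0.19454668  0.075     ]
10.609894971779877
[[ 0.847  0.006  0.103]
 [ 0.902 -0.276  0.103]
 [ 0.651 -0.321  0.103]
 [ 0.597 -0.047  0.103]]
0.2864657537667978 101.10223964044783
0.2792890037389035 101.15542603042059
0.2548551051888831 10.292910378778963
0.2551140166004084 11.905630475246117
cap (array([0.61782727, 0.25806822, 0.20483655]), np.float64(0.0019886212687090063))
glue (array([0.38996683, 0.0061114 , 0.18113956]), np.float64(0.0016219931583950542))
```

Emit:
{"method": "send_rows", "body": {"plan": [[0, 0, -0.028, -0.975, 0], [0, 0, -0.028, -0.975, 0], [0, 0, -0.028, -0.975, 0], [0, 0, -0.028, -0.975, 0], [0, 0, -0.028, -0.975, 0], [0, 0, -0.028, -0.975, 0], [-0.026, -0.069, 0, 0, 0], [-0.026, -0.069, 0, 0, 0], [-0.026, -0.069, 0, 0, 0], [-0.026, -0.069, 0, 0, 0]]}}

```text
time_s: 0.93
eef_pos: [0.203, 0.4337, 0.3]
orientation: [-0.0, -0.094, 0.996, -0.0]
ft_force: [1.1, -0.0, -0.6]
width: 0.327
finger_force: 0.0
```

Emit:
{"method": "send_rows", "body": {"plan": [[-0.026, -0.069, 0, 0, 0], [-0.026, -0.069, 0, 0, 0], [-0.026, -0.069, 0, 0, 0], [-0.026, -0.069, 0, 0, 0], [-0.026, -0.069, 0, 0, 0], [-0.026, -0.069, 0, 0, 0], [-0.026, -0.069, 0, 0, 0], [-0.026, -0.069, 0, 0, 0], [-0.026, -0.069, 0, 0, 0], [-0.026, -0.069, 0, 0, 0]]}}

```text
time_s: 1.77
eef_pos: [0.3951, 0.1187, 0.3003]
orientation: [-0.0, -0.094, 0.996, 0.0]
ft_force: [0.7, 0.6, -1.1]
width: 0.007
finger_force: 0.0
```

Emit:
{"method": "send_rows", "body": {"plan": [[-0.026, -0.069, 0, 0, 0], [-0.026, -0.069, 0, 0, 0], [-0.026, -0.069, 0, 0, 0], [-0.026, -0.069, 0, 0, 0], [-0.026, -0.069, 0, 0, 0], [-0.026, -0.069, 0, 0, 0], [-0.026, -0.069, 0, 0, 0], [-0.026, -0.069, 0, 0, 0], [0, 0, 0, 0, 0], [0, 0, 0, 0, 0]]}}

```text
time_s: 2.6
eef_pos: [0.5487, -0.1326, 0.299]
orientation: [-0.001, -0.092, 0.996, 0.001]
ft_force: [0.2, -0.7, 0.1]
width: 0.004
finger_force: 0.0
```

```bash
cat >> h.py <<'E'
def to(x,y,z,yaw=None):
    from scipy.spatial.transform import Rotation as Ro
    s=get_state();w=s["orientation"];R=Ro.from_quat([w[1],w[2],w[3],w[0]]).as_matrix()
    yw=np.degrees(np.arctan2(R[1,1],R[0,1]))
    print("t%.1f"%s["time_s"],"pos",s["eef_pos"].round(4),"yaw %.1f"%yw,"z",R[:,2].round(3),"F",s["ft_force"].round(1),"q",s["qpos"].round(2),"w %.3f"%(s["width"]*94), "ff",s["finger_force"])
    print("shares",(R.T@(np.array([x,y,z])-s["eef_pos"])/.5).round(4), "" if yaw is None else "roll %.2f"%(((yw-yaw+180)%360-180)/4))
E
python3 - <<'E'
from h import *
to(.589,-.191,.072,100.8)
E
```

```text
t2.6 pos [ 0.5487 -0.1326  0.299 ] yaw 100.6 z [-0.002  0.001 -1.   ] F [ 0.2 -0.7  0.1] q [-0.36  0.23  1.37  0.    1.55 -2.12] w 0.368 ff 0.0
shares [-0.0588 -0.1303  0.4536] roll -0.05
```

Emit:
{"method": "send_rows", "body": {"plan": [[-0.029, -0.065, 0, -0.05, 0], [-0.03, -0.065, 0, 0, 0], [0, 0, 0.065, 0, 0], [0, 0, 0.065, 0, 0], [0, 0, 0.065, 0, 0], [0, 0, 0.065, 0, 0], [0, 0, 0.065, 0, 0], [0, 0, 0.06, 0, 0], [0, 0, 0, 0, 0]]}}

```text
time_s: 3.35
eef_pos: [0.5846, -0.1858, 0.1022]
orientation: [-0.006, -0.096, 0.995, 0.004]
ft_force: [-1.3, -0.4, -1.0]
width: 0.006
finger_force: 0.0
```

Run:
```python
from h import *
to(.589,-.191,.072,100.8)
T=grab("top");S=grab("side")
a=cv2.resize(T[0][170:250,340:450],None,fx=5,fy=5,interpolation=cv2.INTER_CUBIC)
b=cv2.resize(S[0][240:320,330:440],None,fx=5,fy=5,interpolation=cv2.INTER_CUBIC)
cv2.imwrite("pics/g.png",cv2.resize(np.vstack([a,b]),(410,600)))
```

```text
t3.4 pos [ 0.5846 -0.1858  0.1022] yaw 101.0 z [-0.012  0.006 -1.   ] F [-1.3 -0.4 -1. ] q [-0.42  0.42  1.58  0.    1.15 -2.18] w 0.589 ff 0.0
shares [-0.0074 -0.0125  0.0601] roll 0.05
```

View pics/g.png

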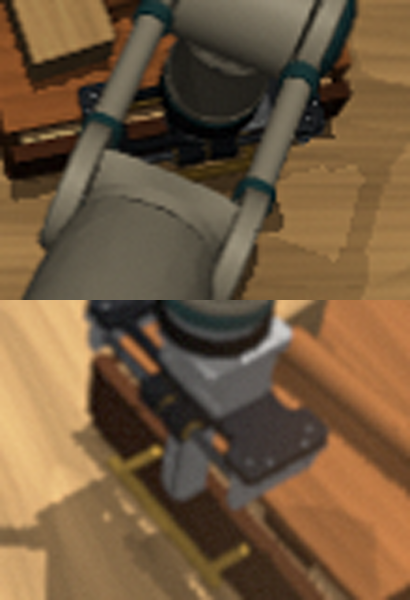

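The crop shows the closed fingers hanging above the gap between the bar (bar at about (170,520) in the crop) and the drawer front. I'll let it settle and correct.

Run:
```python
from h import *
to(.589,-.191,.072,100.8)
```

```text
t3.5 pos [ 0.5889 -0.1881  0.1079] yaw 101.0 z [-0.002  0.001 -1.   ] F [ 0.6 -0.4 -0. ] q [-0.42  0.42  1.57  0.    1.16 -2.19] w 0.464 ff 0.0
shares [ 0.0008 -0.0059  0.0718] roll 0.05
```

Emit:
{"method": "send_rows", "body": {"plan": [[0, -0.006, 0.024, 0, 0], [0, 0, 0.024, 0, 0], [0, 0, 0.024, 0, 0], [0, 0, 0, 0, 0], [0.01, 0, 0, 0, 0], [0.02, 0, 0, 0, 0], [0.03, 0, 0, 0, 0], [0.03, 0, 0, 0, 0]]}}

```text
time_s: 4.12
eef_pos: [0.5468, -0.2017, 0.0735]
orientation: [0.002, -0.096, 0.995, -0.001]
ft_force: [1.7, -0.5, -0.0]
width: 0.004
finger_force: 0.8
```

Emit:
{"method": "send_rows", "body": {"plan": [[0.04, 0, 0, 0, 0], [0.04, 0, 0, 0, 0], [0.04, 0, 0, 0, 0], [0.04, 0, 0, 0, 0], [0.04, 0, 0, 0, 0], [0.03, 0, 0, 0, 0], [0.02, 0, 0, 0, 0], [0.015, 0, 0, 0, 0], [0.01, 0, 0, 0, 0], [0, 0, 0, 0, 0]]}}

```text
time_s: 4.95
eef_pos: [0.4103, -0.2273, 0.0721]
orientation: [-0.0, -0.095, 0.995, 0.0]
ft_force: [0.0, 0.3, -0.5]
width: 0.007
finger_force: 0.0
```

Emit:
{"method": "send_rows", "body": {"plan": [[-0.012, 0, 0, 0, 0], [0, 0, -0.05, 0, 0], [0, 0, -0.06, 0, 0], [0, 0, -0.08, 0, 0], [0, 0, -0.08, 0, 0], [0, 0.05, -0.08, 0, 70], [0, 0.08, -0.03, 0, 70], [0, 0.08, 0, 0, 70], [0, 0.08, 0, 0, 70], [0, 0.08, 0, 0, 70]]}}

```text
time_s: 5.78
eef_pos: [0.383, -0.0466, 0.2574]
orientation: [0.001, -0.095, 0.995, -0.0]
ft_force: [2.0, 1.4, -0.3]
width: 0.322
finger_force: 0.0
```

Run:
```python
from h import *
to(.5,-.1,.24,100.8)
for n in("side","top"):
    c=grab(n); np.savez(n+"1.npz",*c)
    if n=="top": cv2.imwrite("pics/t1.png",cv2.resize(c[0][130:330,320:480],None,fx=3,fy=3,interpolation=cv2.INTER_CUBIC))
    else: cv2.imwrite("pics/s1.png",cv2.resize(c[0][200:390,270:450],None,fx=3,fy=3,interpolation=cv2.INTER_CUBIC))
a=cv2.imread("pics/t1.png");b=cv2.imread("pics/s1.png")
p=np.zeros((600,1020,3),np.uint8);p[:600,:480]=a;p[:570,480:]=b
cv2.imwrite("pics/b1.png",cv2.resize(p,(800,471)))
```

```text
t5.8 pos [ 0.383  -0.0466  0.2574] yaw 100.9 z [ 0.001  0.    -1.   ] F [ 2.   1.4 -0.3] q [-0.3  -0.04  1.78  0.    1.4  -2.06] w 30.305 ff 0.0
shares [-0.2094 -0.1492  0.0352] roll 0.03
```

View pics/b1.png

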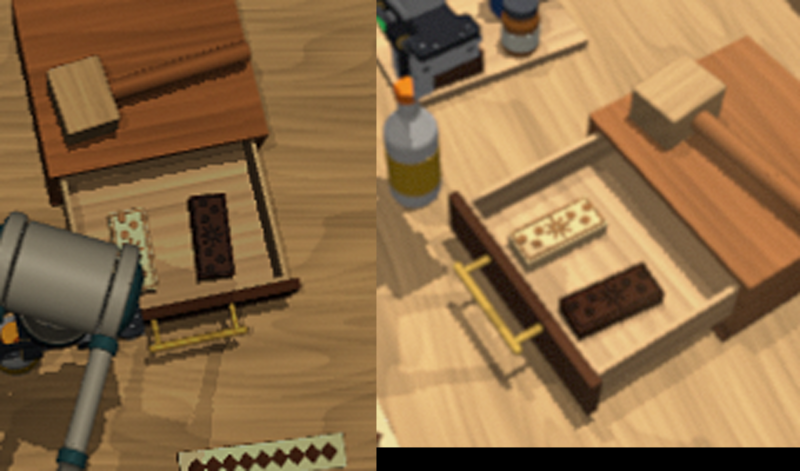

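The drawer is open by about 0.17. The pale panel is on the left, near (130,250) in the top part but partly hidden by the arm, and near (558,232) in the side part. The dark panel is on the right. I'll clear the arm from the top view.

Emit:
{"method": "send_rows", "body": {"plan": [[0.02, 0.08, -0.02, 0, 70], [0.02, 0.08, 0, 0, 70], [0.02, 0.08, 0, 0, 70], [0, 0.08, 0, 0, 70], [0, 0, 0, 0, 70]]}}

```text
time_s: 6.3
eef_pos: [0.3213, 0.109, 0.2671]
orientation: [0.0, -0.101, 0.995, 0.002]
ft_force: [-0.4, -0.9, -0.4]
width: 0.736
finger_force: 0.0
```

Run:
```python
from h import *
to(.5,-.1,.24,100.8)
S=grab("side");T=grab("top");np.savez("side1.npz",*S);np.savez("top1.npz",*T)
a=cv2.resize(T[0][195:265,340:440],None,fx=6,fy=6,interpolation=cv2.INTER_CUBIC)
b=cv2.resize(S[0][265:350,310:430],None,fx=5,fy=5,interpolation=cv2.INTER_CUBIC)
p=np.zeros((850,600,3),np.uint8);p[:420]=a;p[425:850]=b
cv2.imwrite("pics/b2.png",cv2.resize(p,(424,600),interpolation=cv2.INTER_AREA))
for c,r in((T,(340,195,440,265)),(S,(310,265,430,350))):
    h=cv2.cvtColor(c[0],cv2.COLOR_BGR2HSV)
    for q in range(r[1]+5,r[3]-5,12): print(h[q,r[0]+10:r[2]-10:8].tolist())
```

```text
t6.3 pos [0.3213 0.109  0.2671] yaw 101.6 z [-0.     0.005 -1.   ] F [-0.4 -0.9 -0.4] q [ 0.12 -0.12  1.83  0.    1.44 -1.66] w 69.184 ff 0.0
shares [-0.2661 -0.4814  0.0523] roll 0.20
[[12, 183, 135], [12, 186, 126], [12, 190, 74], [16, 133, 69], [15, 135, 66], [16, 133, 69], [16, 134, 82], [16, 135, 83], [16, 131, 160], [18, 125, 161]]
[[15, 134, 97], [18, 127, 163], [18, 123, 162], [19, 116, 163], [16, 132, 145], [17, 132, 155], [16, 131, 161], [17, 132, 118], [5, 181, 31], [17, 132, 149]]
[[18, 122, 167], [17, 133, 146], [23, 109, 75], [28, 79, 159], [17, 130, 143], [18, 124, 162], [16, 133, 157], [10, 109, 21], [7, 152, 52], [17, 127, 162]]
[[16, 144, 76], [18, 127, 162], [20, 117, 165], [15, 152, 143], [24, 93, 153], [17, 127, 162], [20, 116, 163], [8, 145, 51], [9, 149, 53], [17, 127, 161]]
[[17, 140, 138], [17, 134, 152], [20, 121, 160], [32, 65, 165], [33, 67, 171], [16, 133, 161], [16, 132, 160], [16, 161, 27], [17, 137, 91], [18, 127, 162]]
[[17, 120, 215], [17, 116, 227], [17, 114, 230], [14, 108, 85], [17, 108, 92], [16, 118, 132], [16, 113, 113], [16, 110, 109], [13, 16
[... 605 characters left out ...]
109, 227], [18, 109, 226], [16, 114, 165], [16, 118, 119], [15, 118, 119], [13, 161, 182]]
[[10, 172, 37], [11, 156, 98], [17, 111, 228], [16, 113, 222], [19, 105, 231], [19, 104, 235], [15, 143, 73], [12, 148, 57], [13, 160, 67], [16, 115, 217], [17, 115, 227], [16, 117, 122], [16, 116, 119]]
[[17, 128, 128], [12, 155, 41], [11, 155, 92], [17, 111, 233], [12, 138, 37], [9, 156, 54], [11, 151, 64], [12, 153, 60], [11, 130, 47], [17, 115, 197], [17, 113, 224], [17, 108, 232], [16, 119, 101]]
[[17, 116, 229], [19, 142, 149], [21, 167, 127], [11, 142, 72], [16, 115, 199], [17, 132, 81], [16, 114, 223], [17, 111, 225], [17, 109, 230], [15, 115, 144], [15, 118, 97], [16, 120, 119], [12, 158, 71]]
```

View pics/b2.png

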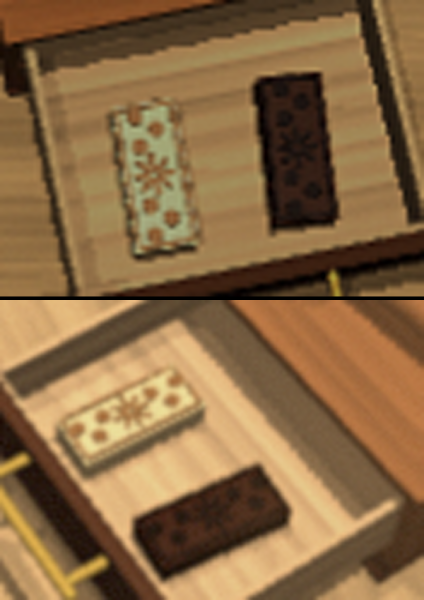

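Both panels are clearly visible, with the pale panel's face corners at (110,107), (178,97), (200,245) and (135,256) in the top part of the crop. I'll triangulate them.

Run:
```python
from h import *
S=load("side1.npz");T=load("top1.npz")
tp=lambda p:(340+p[0]/4.24-.5,195+p[1]/4.235-.5)
sp=lambda p:(310+p[0]/3.533-.5,265+(p[1]-300)/3.53-.5)
t=[(110,107),(178,97),(200,245),(135,256)];s=[(186,368),(204,402),(80,460),(58,432)]
P=[]
for a,b in zip(t,s):
    r=tri(S,sp(b),T,tp(a));P.append(r[0]);print(r[0].round(4),r[1].round(4))
P=np.array(P);print("mean",P.mean(0))
for nm,c,pp in(("T",T,[tp(a) for a in t]),("S",S,[sp(a) for a in s])):
    w=onz(c,pp,.054);d=w[0]+w[1]-w[2]-w[3];print(nm,w.mean(0),np.degrees(np.arctan2(d[1],d[0])))
    print([np.linalg.norm(w[i]-w[(i+1)%4]).round(4) for i in range(4)])
# mask
for nm,c,r in(("T",T,(355,205,395,262)),("S",S,(320,275,372,318))):
    m=hsv(c,(20,40,110),(40,122,255),r);m=cv2.morphologyEx(m,cv2.MORPH_CLOSE,np.ones((5,5)))
    k=big(m);w=onz(c,k.reshape(-1,2),.054)[:,:2]*1000
    print(nm,cv2.minAreaRect(w.astype(np.float32)))
# drawer front handle now
to(.5,-.1,.24)
```

```text
[ 0.5727 -0.1177  0.0366] 0.0078
[ 0.57   -0.1651  0.0559] 0.0029
[ 0.4605 -0.1782  0.0553] 0.0032
[ 0.4589 -0.1332  0.0306] 0.0011
mean [ 0.51555101 -0.14853301  0.04458597]
T [ 0.51348893 -0.1478401   0.054     ] 7.460773141593852
[np.float64(0.0503), np.float64(0.1104), np.float64(0.0477), np.float64(0.1113)]
S [ 0.51300848 -0.1545066   0.054     ] 8.088332777063826
[np.float64(0.0348), np.float64(0.1108), np.float64(0.0301), np.float64(0.1183)]
T ((511.530029296875, -151.27383422851562), (103.44781494140625, 112.9395523071289), 66.97465515136719)
S ((510.109130859375, -145.83348083496094), (108.94749450683594, 59.864646911621094), 7.748592853546143)
t6.4 pos [0.3234 0.1038 0.2669] yaw 101.3 z [ 0.001 -0.001 -1.   ] F [-0.1  0.2  0.1] q [ 0.11 -0.12  1.83 -0.    1.44 -1.66] w 69.705 ff 0.0
shares [-0.2665 -0.4688  0.0544]
```

Emit:
{"method": "send_rows", "body": {"plan": [[0, 0, 0, 0.92, 74], [-0.039, -0.069, 0, 0, 74], [-0.039, -0.069, 0, 0, 74], [-0.039, -0.069, 0, 0, 74], [-0.039, -0.069, 0, 0, 74], [-0.039, -0.069, 0, 0, 74], [-0.039, -0.069, 0, 0, 74], [-0.039, -0.069, 0, 0, 74], [-0.039, -0.069, 0, 0, 74], [0, 0, 0.03, 0, 74]]}}

```text
time_s: 7.23
eef_pos: [0.5186, -0.162, 0.2524]
orientation: [0.003, -0.06, 0.998, -0.004]
ft_force: [0.6, 1.5, 0.7]
width: 0.787
finger_force: 0.0
```

Emit:
{"method": "send_rows", "body": {"plan": [[0, 0, 0.06, 0, 74], [0, 0, 0.06, 0, 74], [0, 0, 0.06, 0, 74], [0, 0, 0.06, 0, 74], [0, 0, 0.06, 0, 74], [0, 0, 0, 0, 74], [0, 0, 0, 0, 74], [0, 0, 0, 0, 74]]}}

```text
time_s: 7.9
eef_pos: [0.5137, -0.1537, 0.1028]
orientation: [0.001, -0.062, 0.998, -0.001]
ft_force: [-0.2, 0.6, 0.1]
width: 0.786
finger_force: 0.0
```

Run:
```python
from h import *
to(.5135,-.148,.044,97.6)
```

```text
t7.9 pos [ 0.5137 -0.1537  0.1028] yaw 97.2 z [ 0.002 -0.001 -1.   ] F [-0.2  0.6  0.1] q [-0.42  0.31  1.76 -0.    1.07 -2.12] w 73.908 ff 0.0
shares [-0.0008  0.0115  0.1175] roll -0.11
```

Emit:
{"method": "send_rows", "body": {"plan": [[0, 0.011, 0.02, -0.1, 74], [0, 0, 0.03, 0, 74], [0, 0, 0.03, 0, 74], [0, 0, 0.02, 0, 74], [0, 0, 0.016, 0, 74], [0, 0, 0, 0, 74], [0, 0, 0, 0, 74]]}}

```text
time_s: 8.48
eef_pos: [0.5126, -0.1465, 0.0443]
orientation: [0.0, -0.067, 0.998, -0.0]
ft_force: [0.8, 0.1, 0.1]
width: 0.787
finger_force: 0.0
```

Emit:
{"method": "send_rows", "body": {"newtons": 20, "plan": [[0, 0, 0, 0, 40], [0, 0, 0, 0, 40], [0, 0, 0, 0, 40], [0, 0, 0, 0, 40], [0, 0, 0, 0, 40], [0, 0, 0, 0, 40], [0, 0, 0, 0, 40], [0, 0, 0, 0, 40]]}}

```text
time_s: 9.15
eef_pos: [0.5125, -0.1465, 0.0442]
orientation: [0.0, -0.067, 0.998, -0.0]
ft_force: [0.2, -1.9, 5.3]
width: 0.508
finger_force: 20.0
```

Run:
```python
from h import *
to(.5135,-.148,.044,97.6)
```

```text
t9.2 pos [ 0.5125 -0.1465  0.0442] yaw 97.7 z [ 0.001 -0.001 -1.   ] F [ 0.2 -1.9  5.3] q [-0.41  0.37  1.84 -0.    0.93 -2.11] w 47.787 ff 19.983238577842712
shares [-0.0016 -0.0032  0.0005] roll 0.02
```

Emit:
{"method": "send_rows", "body": {"plan": [[0, 0, -0.01, 0, 40], [0, 0, -0.03, 0, 40], [0, 0, -0.05, 0, 40], [0, 0, -0.06, 0, 40], [0, 0, -0.06, 0, 40], [0, 0, -0.06, 0, 40], [0, 0, -0.06, 0, 40], [0, 0, -0.06, 0, 40], [0, 0, -0.06, 1, 40], [0, 0, -0.06, 1, 40]]}}

```text
time_s: 9.98
eef_pos: [0.5112, -0.1453, 0.2998]
orientation: [-0.001, 0.004, 1.0, 0.001]
ft_force: [1.3, 0.6, -1.3]
width: 0.51
finger_force: 20.0
```

Emit:
{"method": "send_rows", "body": {"plan": [[0, 0, 0, 1, 40], [0, 0, 0, 1, 40], [0, 0, 0, 1, 40], [0, 0, 0, 1, 40], [0, 0, 0, 1, 40], [0, 0, 0, 1, 40], [0, 0, 0, 1, 40], [0, 0, 0, 1, 40], [0, 0, 0, 1, 40], [0, 0, 0, 1, 40]]}}

```text
time_s: 10.82
eef_pos: [0.5114, -0.1454, 0.2981]
orientation: [-0.001, 0.346, 0.938, 0.001]
ft_force: [0.1, -0.1, -1.5]
width: 0.509
finger_force: 20.0
```

Emit:
{"method": "send_rows", "body": {"plan": [[0, 0, 0, 1, 40], [0, 0, 0, 1, 40], [0, 0, 0, 1, 40], [0, 0, 0, 1, 40], [0, 0, 0, 1, 40], [0, 0, 0, 1, 40], [0, 0, 0, 1, 40], [0, 0, 0, 1, 40], [0, 0, 0, 1, 40], [0, 0, 0, 1, 40]]}}

```text
time_s: 11.65
eef_pos: [0.5114, -0.1454, 0.2981]
orientation: [-0.001, 0.646, 0.763, 0.0]
ft_force: [0.1, -0.3, -0.8]
width: 0.507
finger_force: 20.0
```

Run:
```python
from h import *
to(.476,.243,.30,5.2)
```

```text
t11.7 pos [ 0.5114 -0.1454  0.2981] yaw 9.5 z [-0.002  0.002 -1.   ] F [ 0.1 -0.3 -0.8] q [-0.41  0.18  1.44  0.    1.53 -0.57] w 47.681 ff 19.978584945201874
shares [ 0.7778  0.0581 -0.0023] roll 1.07
```

Emit:
{"method": "send_rows", "body": {"plan": [[0, 0, 0, 1, 40], [0.04, 0, 0, 0.07, 40], [0.07, 0, 0, 0, 40], [0.078, 0, 0, 0, 40], [0.078, 0, 0, 0, 40], [0.078, 0, 0, 0, 40], [0.078, 0, 0, 0, 40], [0.078, 0, 0, 0, 40], [0.078, 0, 0, 0, 40], [0.078, 0, 0, 0, 40]]}}

```text
time_s: 12.48
eef_pos: [0.4797, 0.1825, 0.2984]
orientation: [-0.001, 0.673, 0.74, -0.0]
ft_force: [1.3, -1.1, -0.9]
width: 0.512
finger_force: 20.0
```

Emit:
{"method": "send_rows", "body": {"plan": [[0.075, 0, 0.01, 0, 40], [0.05, 0, 0.04, 0, 40], [0, 0, 0.07, 0, 40], [0, 0, 0.07, 0, 40], [0, 0, 0.07, 0, 40], [0, 0, 0.06, 0, 40], [0, 0, 0.04, 0, 40], [0, 0, 0, 0, 40], [0, 0, 0, 0, 40], [0, 0, 0, 0, 40]]}}

```text
time_s: 13.32
eef_pos: [0.476, 0.2431, 0.1199]
orientation: [0.0, 0.673, 0.74, 0.001]
ft_force: [-0.1, -0.0, -0.6]
width: 0.508
finger_force: 20.0
```

Run:
```python
from h import *
to(.476,.243,.042,5.2)
S=grab("side");T=grab("top");np.savez("side2.npz",*S);np.savez("top2.npz",*T)
a=cv2.resize(T[0][200:290,200:300],None,fx=4,fy=4,interpolation=cv2.INTER_CUBIC)
b=cv2.resize(S[0][160:250,240:340],None,fx=4,fy=4,interpolation=cv2.INTER_CUBIC)
cv2.imwrite("pics/c.png",np.hstack([a,b]))
```

```text
t13.3 pos [0.476  0.2431 0.1199] yaw 5.4 z [ 0.002  0.001 -1.   ] F [-0.1 -0.  -0.6] q [0.34 0.29 1.74 0.   1.11 0.25] w 47.799 ff 19.980905950069427
shares [-0.0004 -0.0003  0.1558] roll 0.05
```

View pics/c.png

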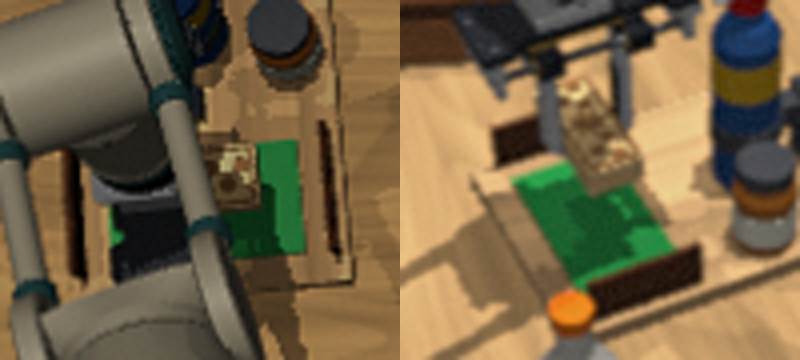

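The top view shows the held panel's right end at about (260,175) in the crop. The side view shows it level over the mat. I'll check the end against the expected position, then lower.

Run:
```python
from h import *
T=load("top2.npz");S=load("side2.npz")
p=[(200+261/4,200+172/4)]
for z in(.106,.130):print(onz(T,p,z))
# side: near end bottom corners (590,195),(640,178) left panel offset 400
for q in((592,196),(641,180)): print(onz(S,[(240+(q[0]-400)/4,160+q[1]/4)],.106))
for q in((586,173),(632,152)): print(onz(S,[(240+(q[0]-400)/4,160+q[1]/4)],.130))
```

```text
[[0.48559584 0.18704865 0.106     ]]
[[0.48131982 0.18390022 0.13      ]]
[[0.45941845 0.1793209  0.106     ]]
[[0.50058865 0.18221123 0.106     ]]
[[0.45647192 0.18084603 0.13      ]]
[[0.49691553 0.19010074 0.13      ]]
```

Emit:
{"method": "send_rows", "body": {"plan": [[0, 0, 0.03, 0, 40], [0, 0, 0.04, 0, 40], [0, 0, 0.04, 0, 40], [0, 0, 0.03, 0, 40], [0, 0, 0.015, 0, 40], [0, 0, 0.004, 0, 40], [0, 0, 0.002, 0, 40], [0, 0, 0.001, 0, 40], [0, 0, 0, 0, 40], [0, 0, 0, 0, 40]]}}

```text
time_s: 14.25
eef_pos: [0.476, 0.243, 0.0387]
orientation: [0.0, 0.673, 0.74, 0.001]
ft_force: [-0.1, -0.4, -1.5]
width: 0.51
finger_force: 20.0
```

Emit:
{"method": "send_rows", "body": {"plan": [[0, 0, 0.001, 0, 40], [0, 0, 0.001, 0, 40], [0, 0, 0, 0, 40], [0, 0, 0, 0, 40]]}}

```text
time_s: 14.58
eef_pos: [0.4759, 0.243, 0.0383]
orientation: [0.0, 0.673, 0.74, 0.001]
ft_force: [-0.8, -0.0, 6.9]
width: 0.509
finger_force: 20.0
```

Emit:
{"method": "send_rows", "body": {"newtons": 10, "plan": [[0, 0, 0, 0, 52], [0, 0, 0, 0, 56], [0, 0, 0, 0, 60], [0, 0, 0, 0, 66], [0, 0, 0, 0, 70], [0, 0, 0, 0, 70], [0, 0, -0.02, 0, 70], [0, 0, -0.04, 0, 70], [0, 0, -0.06, 0, 70], [0, 0, -0.08, 0, 70]]}}

```text
time_s: 15.42
eef_pos: [0.4733, 0.242, 0.1362]
orientation: [-0.001, 0.673, 0.74, -0.002]
ft_force: [1.0, -0.1, 0.3]
width: 0.746
finger_force: 0.0
```

Emit:
{"method": "send_rows", "body": {"plan": [[0, 0, -0.08, 0, 50], [0, 0, -0.08, 0, 0], [0, 0, -0.08, 0, 0], [0, 0, -0.08, 0, 0], [-0.08, 0, -0.02, -1, 0], [-0.08, 0, 0, -1, 0], [-0.08, 0, 0, -1, 0], [-0.08, 0, 0, -1, 0], [-0.08, 0, 0, -1, 0], [-0.08, 0, 0, -1, 0]]}}

```text
time_s: 16.25
eef_pos: [0.538, 0.0111, 0.308]
orientation: [0.001, 0.503, 0.864, 0.0]
ft_force: [0.9, 0.6, -0.6]
width: 0.072
finger_force: 0.0
```

Run:
```python
from h import *
to(.43,-.222,.30,100.8)
S=grab("side");T=grab("top");np.savez("side3.npz",*S);np.savez("top3.npz",*T)
a=cv2.resize(T[0][200:290,200:300],None,fx=4,fy=4,interpolation=cv2.INTER_CUBIC)
b=cv2.resize(S[0][160:250,240:340],None,fx=4,fy=4,interpolation=cv2.INTER_CUBIC)
c=cv2.resize(T[0][190:280,340:440],None,fx=4,fy=4,interpolation=cv2.INTER_CUBIC)
cv2.imwrite("pics/d.png",cv2.resize(np.hstack([a,b,c]),(800,240)))
```

```text
t16.2 pos [0.538  0.0111 0.308 ] yaw 29.6 z [ 0.001  0.    -1.   ] F [ 0.9  0.6 -0.6] q [-0.11  0.18  1.41  0.    1.55 -0.63] w 6.780 ff 0.0
shares [-0.2988 -0.4181  0.0158] roll -17.80
```

View pics/d.png

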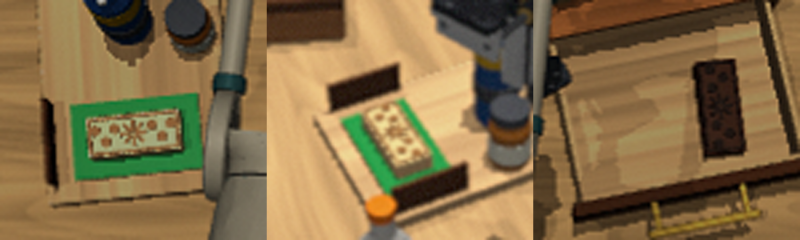

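The panel lies carved face up in the middle of the mat, with top face corners at about (88,116), (181,109), (183,150) and (90,156). The dark panel is still in the drawer. The handle bar runs from (652,232) to (762,212). I'll verify both numerically.

Run:
```python
from h import *
T=load("top3.npz");S=load("side3.npz");s=8/3
w=onz(T,[(200+a/s,200+b/s) for a,b in((88,116),(181,109),(183,150),(90,156))],.048);print("corners",w.mean(0))
k=big(hsv(T,(20,40,110),(40,122,255),(225,230,275,265)))
m=cv2.morphologyEx(hsv(T,(10,40,90),(42,160,255),(229,236,272,262)),cv2.MORPH_OPEN,np.ones((3,3)))
k=big(m);print(cv2.minAreaRect((onz(T,k.reshape(-1,2),.048)[:,:2]*1000).astype(np.float32)))
h=onz(T,[(340+(a-533)/s,190+b/s) for a,b in((652,232),(762,212))],.075);print("bar",h,h.mean(0))
to(h.mean(0)[0]+.02*.982,h.mean(0)[1]+.02*.187,.30,100.8)
```

```text
corners [0.47508334 0.23942316 0.048     ]
((475.9653015136719, 242.3353271484375), (47.5717658996582, 109.24882507324219), 5.973077297210693)
bar [[ 0.38441107 -0.16841675  0.075     ]
 [ 0.40558559 -0.29334634  0.075     ]] [ 0.39499833 -0.23088155  0.075     ]
t16.4 pos [0.5404 0.0076 0.3068] yaw 29.1 z [ 0.001 -0.003 -1.   ] F [-0.4 -0.  -0.2] q [-0.11  0.18  1.41 -0.    1.55 -0.62] w 0.778 ff 0.0
shares [-0.2881 -0.448   0.0147] roll -17.93
```

Emit:
{"method": "send_rows", "body": {"plan": [[0, 0, 0, -1, 0], [0, 0, 0, -1, 0], [0, 0, 0, -1, 0], [0, 0, 0, -1, 0], [0, 0, 0, -1, 0], [0, 0, 0, -1, 0], [0, 0, 0, -1, 0], [0, 0, 0, -1, 0], [0, 0, 0, -1, 0], [0, 0, 0, -1, 0]]}}

```text
time_s: 17.18
eef_pos: [0.5379, 0.0138, 0.3074]
orientation: [0.0, 0.177, 0.984, 0.0]
ft_force: [-0.1, -0.1, -0.6]
width: 0.009
finger_force: 0.0
```

Emit:
{"method": "send_rows", "body": {"plan": [[0, 0, 0, -1, 0], [0, 0, 0, -1, 0], [0, 0, 0, -1, 0], [0, 0, 0, -1, 0], [0, 0, 0, -1, 0], [0, 0, 0, -1, 0], [0, 0, 0, -1, 0], [0, 0, 0, -0.9, 0]]}}

```text
time_s: 17.85
eef_pos: [0.5379, 0.0138, 0.3074]
orientation: [0.0, -0.097, 0.995, 0.0]
ft_force: [-0.9, 0.1, -0.6]
width: 0.005
finger_force: 0.0
```

Run:
```python
from h import *
to(.4156,-.2265,.11,100.8)
```

```text
t17.9 pos [0.5379 0.0138 0.3074] yaw 101.2 z [ 0.     0.001 -1.   ] F [-0.9  0.1 -0.6] q [-0.1   0.18  1.41  0.    1.55 -1.87] w 0.449 ff 0.0
shares [ 0.3334 -0.4243  0.3945] roll 0.10
```

Emit:
{"method": "send_rows", "body": {"plan": [[0.048, -0.061, 0, 0.1, 0], [0.048, -0.061, 0, 0, 0], [0.048, -0.061, 0, 0, 0], [0.048, -0.061, 0, 0, 0], [0.048, -0.061, 0, 0, 0], [0.048, -0.061, 0, 0, 0], [0.045, -0.058, 0, 0, 0], [0, 0, 0.06, 0, 0], [0, 0, 0.07, 0, 0], [0, 0, 0.07, 0, 0]]}}

```text
time_s: 18.68
eef_pos: [0.4141, -0.2266, 0.207]
orientation: [0.001, -0.091, 0.996, -0.001]
ft_force: [-0.5, 0.0, 0.1]
width: 0.006
finger_force: 0.0
```

Emit:
{"method": "send_rows", "body": {"plan": [[0, 0, 0.07, 0, 0], [0, 0, 0.07, 0, 0], [0, 0, 0.05, 0, 0], [0, 0, 0, 0, 0], [0, 0, 0, 0, 0], [0, 0, 0, 0, 0]]}}

```text
time_s: 19.18
eef_pos: [0.4153, -0.2267, 0.1135]
orientation: [0.001, -0.092, 0.996, -0.001]
ft_force: [1.0, -0.2, 0.0]
width: 0.006
finger_force: 0.0
```

Run:
```python
from h import *
to(.4156,-.2265,.073,100.8)
```

```text
t19.2 pos [ 0.4153 -0.2267  0.1135] yaw 100.6 z [ 0.002 -0.002 -1.   ] F [ 1.  -0.2  0. ] q [-0.65  0.21  1.88  0.    1.05 -2.4 ] w 0.604 ff 0.0
shares [-0.0005  0.0004  0.0809] roll -0.05
```

Emit:
{"method": "send_rows", "body": {"plan": [[0, 0, 0.027, 0, 0], [0, 0, 0.027, 0, 0], [0, 0, 0.027, 0, 0], [0, 0, 0, 0, 0], [-0.01, 0, 0, 0, 0], [-0.015, 0, 0, 0, 0], [-0.025, 0, 0, 0, 0], [-0.03, 0, 0, 0, 0], [-0.03, 0, 0, 0, 0], [-0.03, 0, 0, 0, 0]]}}

```text
time_s: 20.02
eef_pos: [0.4854, -0.2132, 0.0721]
orientation: [0.001, -0.092, 0.996, -0.001]
ft_force: [-0.9, -0.8, 1.1]
width: 0.005
finger_force: 0.9
```

Emit:
{"method": "send_rows", "body": {"plan": [[-0.03, 0, 0, 0, 0], [-0.03, 0, 0, 0, 0], [-0.03, 0, 0, 0, 0], [-0.03, 0, 0, 0, 0], [-0.025, 0, 0, 0, 0], [-0.02, 0, 0, 0, 0], [-0.015, 0, 0, 0, 0], [-0.015, 0, 0, 0, 0], [-0.01, 0, 0, 0, 0], [-0.01, 0, 0, 0, 0]]}}

```text
time_s: 20.85
eef_pos: [0.5887, -0.1934, 0.0712]
orientation: [-0.0, -0.092, 0.996, 0.0]
ft_force: [-0.7, -0.5, 1.1]
width: 0.004
finger_force: 0.6
```

Emit:
{"method": "send_rows", "body": {"plan": [[-0.006, 0, 0, 0, 0], [-0.006, 0, 0, 0, 0], [-0.004, 0, 0, 0, 0], [-0.002, 0, 0, 0, 0], [0, 0, 0, 0, 0], [0, 0, 0, 0, 0]]}}

```text
time_s: 21.35
eef_pos: [0.5975, -0.192, 0.0712]
orientation: [0.0, -0.092, 0.996, -0.0]
ft_force: [-0.8, -0.2, 0.0]
width: 0.004
finger_force: 0.0
```

Emit:
{"method": "send_rows", "body": {"plan": [[-0.004, 0, 0, 0, 0], [-0.004, 0, 0, 0, 0], [0, 0, 0, 0, 0], [0, 0, 0, 0, 0]]}}

```text
time_s: 21.68
eef_pos: [0.6017, -0.1912, 0.0713]
orientation: [0.0, -0.092, 0.996, -0.0]
ft_force: [0.9, -0.1, 0.3]
width: 0.005
finger_force: 0.0
```

Emit:
{"method": "send_rows", "body": {"plan": [[-0.004, 0, 0, 0, 0], [-0.004, 0, 0, 0, 0], [0, 0, 0, 0, 0], [0, 0, 0, 0, 0]]}}

```text
time_s: 22.02
eef_pos: [0.604, -0.1907, 0.0713]
orientation: [-0.001, -0.093, 0.996, -0.0]
ft_force: [-5.0, -1.5, 3.3]
width: 0.004
finger_force: 2.6
```

Emit:
{"method": "send_rows", "body": {"plan": [[-0.004, 0, 0, 0, 0], [-0.004, 0, 0, 0, 0], [0, 0, 0, 0, 0], [0, 0, 0, 0, 0]]}}

```text
time_s: 22.35
eef_pos: [0.604, -0.1907, 0.0713]
orientation: [-0.005, -0.093, 0.996, -0.0]
ft_force: [-12.0, -4.6, 8.5]
width: 0.004
finger_force: 6.6
```

Emit:
{"method": "send_rows", "body": {"plan": [[0.008, 0, 0, 0, 0], [0.008, 0, 0, 0, 0], [0.007, 0, 0, 0, 0], [0, 0, 0, 0, 0], [0, 0, -0.04, 0, 0], [0, 0, -0.08, 0, 0], [0, 0, -0.08, 0, 0], [0, 0, -0.08, 0, 0], [0, 0, -0.08, 0, 0], [0, 0, -0.08, 0, 0]]}}

```text
time_s: 23.18
eef_pos: [0.5982, -0.1914, 0.2934]
orientation: [0.001, -0.092, 0.996, 0.0]
ft_force: [1.0, 0.4, 0.9]
width: 0.005
finger_force: 0.0
```

Emit:
{"method": "send_rows", "body": {"plan": [[0, 0.08, -0.05, 0, 0], [0, 0.08, 0, 0, 0], [0, 0.08, 0, 0, 0], [0, 0.08, 0, 0, 0], [0, 0.08, 0, 0, 0], [0, 0.08, 0, 0, 0], [0, 0.08, 0, 0, 0], [0, 0, 0, 0, 0]]}}

```text
time_s: 23.85
eef_pos: [0.5458, 0.0861, 0.3139]
orientation: [0.001, -0.096, 0.995, 0.003]
ft_force: [-0.5, -0.9, -0.7]
width: 0.008
finger_force: 0.0
```

Run:
```python
from h import *
to(.615,.256,.30,100.8)
S=grab("side");T=grab("top")
a=cv2.resize(T[0][110:240,310:440],None,fx=3,fy=3,interpolation=cv2.INTER_CUBIC)
b=cv2.resize(S[0][210:340,340:470],None,fx=3,fy=3,interpolation=cv2.INTER_CUBIC)
cv2.imwrite("pics/e.png",np.hstack([a,b]))
```

```text
t23.9 pos [0.5458 0.0861 0.3139] yaw 101.0 z [ 0.001  0.006 -1.   ] F [-0.5 -0.9 -0.7] q [ 0.03  0.2   1.37  0.01  1.57 -1.74] w 0.710 ff 0.0
shares [-0.2007  0.3069  0.0298] roll 0.05
```

View pics/e.png

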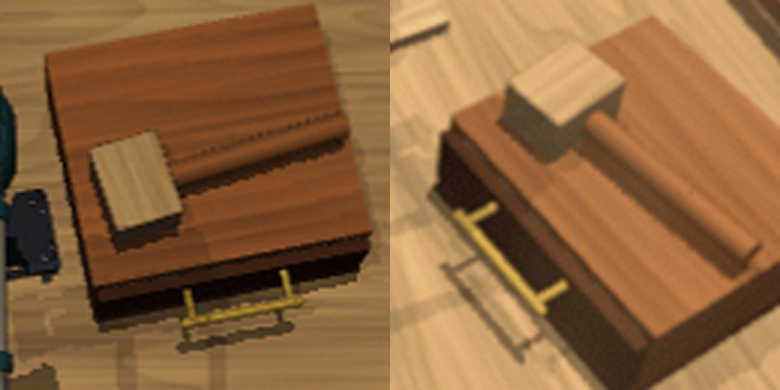

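The drawer is fully shut: no pale gap is left, and the mallet hasn't moved. Next is the cap.

Emit:
{"method": "send_rows", "body": {"plan": [[-0.04, 0.061, 0, 0, 0], [-0.04, 0.061, 0, 0, 0], [-0.04, 0.061, 0, 0, 0], [-0.04, 0.061, 0, 0, 0], [-0.04, 0.061, 0, 0, 0], [0, 0, 0.03, 0, 0], [0, 0, 0.03, 0, 0], [0, 0, 0, 0, 0], [0, 0, 0, 0, 0]]}}

```text
time_s: 24.7
eef_pos: [0.618, 0.2458, 0.2822]
orientation: [-0.001, -0.091, 0.996, -0.0]
ft_force: [0.6, 0.2, -0.8]
width: 0.005
finger_force: 0.0
```

Run:
```python
from h import *
to(.6155,.256,.236,100.8)
```

```text
t24.7 pos [0.618  0.2458 0.2822] yaw 100.5 z [-0.002 -0.001 -1.   ] F [ 0.6  0.2 -0.8] q [ 0.27  0.39  1.17 -0.    1.58 -1.48] w 0.472 ff 0.0
shares [0.0011 0.0211 0.0924] roll -0.08
```

Go down to 0.236, then press in small steps.

Emit:
{"method": "send_rows", "body": {"plan": [[0.001, 0.021, 0, 0, 0], [0, 0, 0.03, 0, 0], [0, 0, 0.03, 0, 0], [0, 0, 0.02, 0, 0], [0, 0, 0.012, 0, 0], [0, 0, 0, 0, 0], [0, 0, 0, 0, 0]]}}

```text
time_s: 25.28
eef_pos: [0.6153, 0.2573, 0.2379]
orientation: [0.0, -0.092, 0.996, 0.0]
ft_force: [-0.3, -0.2, -0.1]
width: 0.005
finger_force: 0.0
```

Emit:
{"method": "send_rows", "body": {"plan": [[0, 0, 0.004, 0, 0], [0, 0, 0.004, 0, 0], [0, 0, 0.004, 0, 0], [0, 0, 0.004, 0, 0], [0, 0, 0.004, 0, 0], [0, 0, 0, 0, 0], [0, 0, 0, 0, 0]]}}

```text
time_s: 25.87
eef_pos: [0.6154, 0.2574, 0.228]
orientation: [0.001, -0.092, 0.996, 0.0]
ft_force: [-0.9, 0.2, 4.3]
width: 0.007
finger_force: 1.9
```

Emit:
{"method": "send_rows", "body": {"plan": [[0, 0, 0.004, 0, 0], [0, 0, 0.004, 0, 0], [0, 0, 0.004, 0, 0], [0, 0, 0.004, 0, 0], [0, 0, 0, 0, 0], [0, 0, 0, 0, 0]]}}

```text
time_s: 26.37
eef_pos: [0.6155, 0.2574, 0.2231]
orientation: [0.002, -0.092, 0.996, 0.0]
ft_force: [-3.1, -1.2, 16.5]
width: 0.006
finger_force: 8.0
```

Emit:
{"method": "send_rows", "body": {"plan": [[0, 0, 0.002, 0, 0], [0, 0, 0, 0, 0], [0, 0, 0, 0, 0], [0, 0, -0.01, 0, 0], [0, 0, -0.02, 0, 0], [0, 0, -0.04, 0, 0], [0, 0, -0.06, 0, 0], [0, 0, -0.06, 0, 0], [0, 0, 0, 0, 0], [0, 0, 0, 0, 0]]}}

```text
time_s: 27.2
eef_pos: [0.6157, 0.2575, 0.3146]
orientation: [0.001, -0.092, 0.996, 0.0]
ft_force: [0.4, 0.5, 0.2]
width: 0.006
finger_force: 0.0
```

Emit:
{"method": "send_rows", "body": {"plan": [[0, -0.06, 0, 0, 0], [0, -0.08, 0, 0, 0], [0, -0.08, 0, 0, 0], [0, -0.08, 0, 0, 0], [0, -0.08, 0, 0, 0], [0, 0, 0, 0, 0], [0, 0, 0, 0, 0], [0, 0, 0, 0, 0], [0, 0, 0, 0, 0], [0, 0, 0, 0, 0]]}}

```text
time_s: 28.03
eef_pos: [0.6495, 0.0722, 0.3128]
orientation: [-0.001, -0.093, 0.996, 0.0]
ft_force: [-0.1, 0.2, -0.2]
width: 0.001
finger_force: 0.0
```

Run:
```python
from h import *
to(.6155,.256,.236,100.8)
S=grab("side");T=grab("top")
for c,r in((S,(310,145,345,180)),(T,(225,180,260,205))):
    m=hsv(c,(0,150,60),(8,255,255),r)|hsv(c,(172,150,60),(180,255,255),r)
    print("cap",cv2.boundingRect(big(m)))
cv2.imwrite("pics/f.png",np.hstack([T[0][100:340,110:530],S[0][120:360,200:520]]))
```

```text
t28.0 pos [0.6495 0.0722 0.3128] yaw 100.7 z [-0.001  0.001 -1.   ] F [-0.1  0.2 -0.2] q [ 0.    0.37  1.14  0.    1.64 -1.75] w 0.129 ff 0.0
shares [-0.0016  0.3737  0.1539] roll -0.02
cap (321, 152, 11, 12)
cap (231, 185, 12, 13)
```

View pics/f.png

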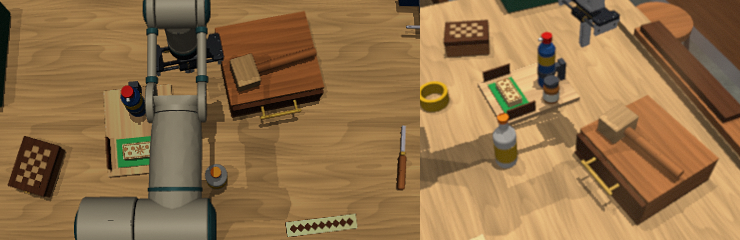

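The picture shows the panel on the mat near (140,150), the drawer shut, and everything else in place. The cap has the same bounding boxes as at the start, so it has sprung back up. I'll hand the job in.

```bash
python3 -c "
from plant import *
print(finish_job())"
```

```text
the job is handed in; nothing more can be done
None
```

The pale panel is set carved face up in the middle of the mat, the drawer was pushed fully shut with the dark panel inside, and only then was the cap pressed all the way down and allowed to spring back; the job was handed in at about 28 s and no verdict came back.

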